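Set the depth gauge in a drilled ornament stand

TASK

Take the depth gauge by its blue grip out of the white holder, lower its rod into the hole in the clamped wooden stand and keep pressing gently, past the point where the orange stop meets the wood and starts to slide, until the rod itself stands on the bottom of the hole. Hold it pressed lightly against the bottom for about two seconds, then let go and leave it standing upright there with the stop resting on the wood. Never force it, keep it upright, and leave the flask, jar and tealight cup alone.

Things in the scene. Friction and masses are not known exactly. Their poses are not given: they have to be found in the camera images.
- stand_block: Brown wooden ornament stand, 100 x 80 x 60 mm (x, y, z), clamped on a 150 x 120 x 10 mm plywood board fixed to the table. Origin: centre of the board's underside, on the table; the flat top of the wood is 70 mm above it. Small steel clamp cheeks at its x ends. Forces of more than 20 N between gauge and wood are too much.
- hole_mouth (a point): Centre of the mouth of the vertical round blind hole, 14 mm in diameter, level with the flat top of the wood. The hole's depth differs from piece to piece, 26 to 48 mm, and is not known beforehand: it must be felt. A thin cork pad lines its bottom and gives about 1 mm per 10 N.
- holder: White plastic gauge holder, fixed to the table: a block 80 x 80 x 30 mm on a 110 x 110 x 6 mm foot. Origin: centre of its underside. The gauge stands upright in an 18 mm deep, 13.2 mm wide socket in the middle of its top (socket floor 12 mm above the origin).
- gauge: Depth gauge, loose, upright at the start, 0.1 to 0.15 kg: a steel rod 12 mm in diameter, its lowest 3 mm tapered to 8 mm, with a blue square grip 26 x 26 x 40 mm at its upper end, 75 to 115 mm above the tip, its flat sides facing the gauge's x and y axes. Origin: centre of the rod's flat tip; z points up to the grip. On the rod sits the orange stop.
- stop_face (a point): Centre of the underside of the orange stop, a collar 34 mm in diameter, 10 mm high, on the rod, at first 20 to 24 mm above the tip. It clings: a push of 4 N slides it up the rod (to 50 mm at most), and it stays where left. As the rod goes down, the wood pushes it up: 4 N only means that it slides; the rod is on the bottom when the force climbs clearly above that.
- flask: Yellow drinking flask, 68 mm in diameter, 200 mm high, loose bystander. Origin: centre of its underside.
- jar: White jar with a steel lid, 64 mm in diameter, 70 mm high, loose bystander. Origin: centre of its underside.
- tealight_cup: Open steel tealight cup, 72 mm in diameter at the rim, 60 mm high, loose bystander. Origin: centre of its underside.

How it is judged (in metres and radians):
On the way, in this order (a step that is already met when the one before it is completed fails the run):
1. the gauge is held by the grip, its rod lifted clear of the holder (z of gauge in the frame of holder above 0.035 m and contact force between the fingers and gauge above 1 N), for 0.2 s.
2. the rod, in the hole, is pressed lightly on the bottom of the hole, with more than 1.5 N there, for one second (contact force between cork_pad_g and gauge above 1.5 N and horizontal distance between gauge and hole_mouth below 0.003 m), for 1 s.
At the end, for the whole second after the job is handed in: The gauge stands released and at rest in the hole, upright within 0.08 rad, its tip on the bottom of the hole (within 1.5 mm), the underside of the orange stop resting on the wood (within 2 mm of its top); flask, jar and cup stand upright within 20 mm of where they were (distance between gauge and cork_pad_g below 0.0035 m and angle between gauge's own z axis and vertical below 0.08 rad and z of stop_face in the frame of hole_mouth between -0.003 and 0.002 m and linear speed of gauge below 0.01 m/s and angle between each of flask, jar, tealight_cup's own z axis and vertical below 0.1 rad and distance of each of flask, jar, tealight_cup from where it was at the start of the episode below 0.02 m); the robot touches nothing.
It fails at once if more than 20 N between the gauge and the wooden stand (contact force between gauge and stand_block above 20 N).
It fails at once if the gauge tips over (more than 0.5 rad) (angle between gauge's own z axis and vertical above 0.5 rad).
It fails at once if the flask is moved by more than 20 mm or tipped (distance of flask from where it was at the start of the episode above 0.02 m or angle between flask's own z axis and vertical above 0.3 rad).
It fails at once if the jar is moved by more than 20 mm or tipped (distance of jar from where it was at the start of the episode above 0.02 m or angle between jar's own z axis and vertical above 0.3 rad).
It fails at once if the tealight_cup is moved by more than 20 mm or tipped (distance of tealight_cup from where it was at the start of the episode above 0.02 m or angle between tealight_cup's own z axis and vertical above 0.3 rad).
It also fails if it takes over 53 s, if anything falls off the work surface, if the arm or the gripper's body presses on something with over 40 N, if the wrist force passes 120 N, or if a joint passes its speed limit or range.

ROBOT

A 6-joint arm with a two-finger parallel gripper is mounted at the origin on the work surface. World frame = base frame: x ahead of the robot, y to its left, z up, the work surface at z = 0. Lengths are in m, angles in degrees, forces in N, time in s.
With the tool pointing down it reaches from about 0.375 to 0.9 m from the base axis. Payload 3.1 kg.
Tool frame: the origin (TCP) lies between the finger pads; the fingertips stand 11 mm ahead of it and the grasp point (between the pads) lies 8 mm behind it; z points along the fingers, y is the line along which they close (so a half turn about z gives the same grasp; the last joint's range is limited). The gripper opens to 87 mm and grips with 3 to 60 N. Pads are 19 mm wide; open, the fingers measure 117 mm over their backs; the gripper's body (75 mm by 190 mm) begins 51 mm behind the grasp point.
Start: joints at [55.262, 30.224, 82.088, -0, 67.689, -10.227], TCP at [0.259, 0.569, 0.234] pointing down, gripper open.
Joint ranges: [-176.69, 176.69], [-43.24, 126.21], [12.49, 139.97], [-82, 262], [0, 151.66], [-163.58, 163.58]. Speed limits (degrees/s): [159.86, 159.86, 180, 180, 180, 180].

INTERFACE

Orientations are given as a 3x3 rotation matrix whose columns are the frame's x, y, z axes.
In Python, from rig import bot, viewer, workorder, nets gives the robot as it stands. The module is installed in compiled form; this text tells all that it offers.
- The arm moves only by the tool move_arm, never from a script. Its argument "increments" is a list of rows, each a list of 7 numbers: the shift along the tool's x, y, z normalised to -1 to 1, where 1 is 0.3 m, then the turn, a rotation vector about the tool's x, y, z normalised to -1 to 1, where 1 is pi rad, then the opening, from 0 (shut) to 1 (fully open). In form: [[tx, ty, tz, wx, wy, wz, grip], ...]. A call has 1 to 10 rows; each row is the pose to reach, as a shift and turn from the pose commanded when the call began, along the tool's axes at that moment, turning the shorter way round; what a row does not reach only later rows make up. A row lasts 1/12 s, in which the tool goes at most 41.7 mm and 7.16 degrees, less where a joint would pass 70% of its speed; a pose out of reach is approached as far as the arm can. A call with a number of a shift or a turn outside -1 to 1 is refused whole. A call with a gripper value outside its range is refused whole. The fingers move at their own pace and stop on an object; the grip force is fixed at half the most. Time passes only in rows, so rows that repeat a pose let the fingers close. It gives the time, the measured TCP pose, the force, the opening and the grip force at its end, in the units of the state.
- bot.read_state(): the state, without advancing time (a new reading comes with each control period).
- viewer.capture(name): name is "scene" or "top" or "wrist"; returns a dict with "image" (400x640x3 uint8, blue, green, red), "K" (3x3 intrinsics, pixels), "eye" and "orientation" of the camera in the world. Camera axes: x right, y up, looking along -z (the intrinsics and any distortion apply to the point x, -y, -z); pixel columns grow to the right and rows downward; lengths in m; the calibration is good to about 2 mm. A picture is of the moment at which its call begins. There is no depth.
- workorder.hand_in(): hands the job in; it is judged then, once.
Trained networks look in the newest picture that a camera, given by its name, has taken for a name from the list of things; names that differ only in an ending like _2 or _b are one class to them, and where a whole thing is asked for, a point or a joint stands for the part that bears it (a point fixed in the world has none). Each returns a list of dicts, best first, with "conf" (0 to 1); they miss things now and then, are a little off and sometimes report something else, mostly with a low value. They report only what shows in the picture. A call takes as long as a camera call.
- nets.find_in(camera, thing): "location" ([column, row] in pixels, amid what is visible of it).
The state is a dict: "time_s": time; "joint_positions": joint angles; "qvel": joint speeds; "tau": joint torques, N m; "position": TCP position; "tcp_rot": TCP orientation; "force": force on the tool from outside, world axes, zero at the start; "moment": the same for the moment, N m; "opening": opening from 0.0 (shut) to 1.0 (fully open); "grasp_force": force on a finger pad.
Only numpy, scipy, OpenCV 4.12 (cv2) and the standard library are available. Lean on these libraries where they do the work, as an engineer would, in place of code of your own. Each camera call takes 0.05 s, during which the arm holds its last target. There are 200 camera calls.

## Working session

There is one attempt and no reset: what is moved stays moved. The work goes in short steps, Python scripts to look and compute and a tool call to move; the robot and the scene stay as the last step left them, time stands still between calls to the robot, and variables do not carry over. Pictures are saved under pics/ and viewed, at most 10 in all, crops included, and the job is handed in when it is done.

Besides the shell and the picture viewer there is one more tool, called after "Emit:" by a JSON object that holds its "method" and its "body", one argument or row to a line. move_arm: Moves the arm, as the interface text tells. Its arguments: {"type":"object","properties":{"increments":{"type":"array"}},"required":["increments"]}

```bash
mkdir -p pics; cat >h.py <<'E'
import numpy as np, cv2
from rig import bot, viewer, workorder, nets
def ray(c,px):
    K=c["K"];u=np.linalg.inv(K)@np.array([px[0],px[1],1.]);d=np.array([u[0],-u[1],-u[2]])
    # camera x right,y up,-z forward
    d=np.array(c["orientation"])@d
    return np.array(c["eye"]),d
def atz(c,px,z):
    e,d=ray(c,px);return e+d*(z-e[2])/d[2]
def proj(c,p):
    q=np.array(c["orientation"]).T@(np.array(p)-c["eye"]);v=np.array(c["K"])@np.array([q[0],-q[1],-q[2]]);return v[:2]/v[2]
E
python3 - <<'E'
from h import *
for n in("scene","top"):
    c=viewer.capture(n);cv2.imwrite(f"pics/{n}.png",c["image"]);print(n,c["K"],c["eye"],c["orientation"],[k for k in c])
    for t,z in(("gauge",.09),("stand_block",.07),("hole_mouth",.07),("holder",.036),("stop_face",.035),("flask",.1),("jar",.07),("tealight_cup",.06)):
        for r in nets.find_in(n,t)[:2]: print(t,round(r["conf"],2),np.round(r["location"],1),atz(c,r["location"],z).round(3))
s=bot.read_state();print(s)
E
```

```text
scene [[375.64069923   0.         321.8616994 ]
 [  0.         375.64069923 193.42153026]
 [  0.           0.           1.        ]] [ 0.95849451 -0.54152402  0.79325281] [[ 0.76135905 -0.49527462  0.41837238]
 [ 0.64829038  0.58875963 -0.48278534]
 [-0.00720944  0.63879978  0.76933924]] ['image', 'K', 'eye', 'orientation']
gauge 0.76 [364.1 121.8] [0.495 0.183 0.09 ]
stand_block 0.57 [283.4 223.5] [ 0.556 -0.216  0.07 ]
hole_mouth 0.79 [282.5 223.4] [ 0.554 -0.217  0.07 ]
holder 0.62 [361.  148.1] [0.523 0.137 0.036]
stop_face 0.62 [289.7 156.1] [ 0.386 -0.019  0.035]
stop_face 0.38 [362.6 137.6] [0.499 0.178 0.035]
flask 0.57 [224.2 292.2] [ 0.598 -0.423  0.1  ]
jar 0.64 [288.1 157.3] [ 0.412 -0.05   0.07 ]
tealight_cup 0.59 [418.3 176.1] [0.716 0.127 0.06 ]
tealight_cup 0.26 [361.7 126. ] [0.481 0.194 0.06 ]
top [[498.04896824   0.         315.80756245]
 [  0.         498.04896824 193.64546853]
 [  0.           0.           1.        ]] [ 0.44062744 -0.07876375  1.38831813] [[-0.02414187  0.99548884 -0.0917559 ]
 [-0.99967117 -0.02324539  0.01082652]
 [ 0.00864477  0.0919871   0.9
[... 650 characters left out ...]
  6.76884491e+01, -1.02267261e+01]), 'qvel': array([-1.14101642e-01, -6.51931062e-02, -2.65787019e-02,  9.11040914e-02,
        5.21229251e-02,  4.84749450e-05]), 'tau': array([ 4.56101384e-05, -4.39994287e+01, -1.76988763e+01,  6.35123765e-02,
        5.03550167e-02, -1.38094097e-05]), 'position': array([0.25925577, 0.56867697, 0.23357508]), 'tcp_rot': array([[-9.09870811e-01,  4.14891681e-01,  1.16370249e-05],
       [ 4.14891681e-01,  9.09870810e-01,  5.40803746e-05],
       [ 1.18493083e-05,  5.40342592e-05, -9.99999998e-01]]), 'force': array([-0.86671378, -0.09644459,  0.82042803]), 'moment': array([0.05976989, 0.03826592, 0.01524338]), 'grasp_force': 0.0, 'opening': 0.9957356103005955}
```

View pics/top.png

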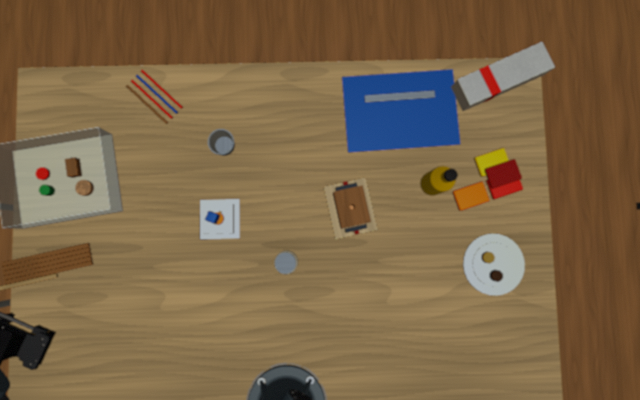

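View pics/scene.png

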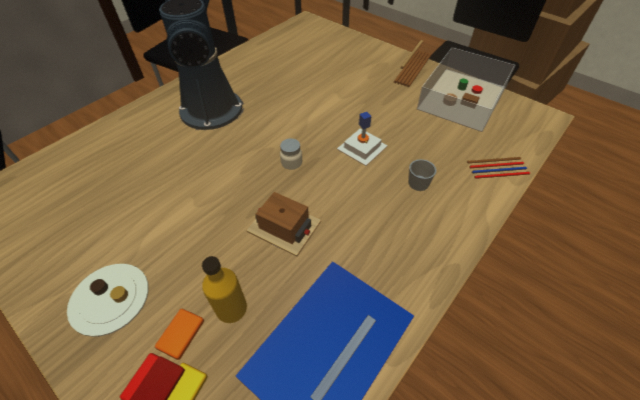

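The top view shows the holder at (219,219), the blue grip at (213,217), the hole at (351,208), the jar at (286,262), the cup at (221,142) and the flask at (440,180). In the scene view the grip is at (365,120) and the hole at (282,211). The two cameras disagree by up to 5 cm, so I'm checking both against the known base and TCP.

```bash
python3 - <<'E'
from h import *
for n in("scene","top"):
    c=viewer.capture(n);print(n,"base",proj(c,[0,0,0]).round(0),"tcp",proj(c,[.259,.569,.234]).round(0))
    im=c["image"].astype(int);b,g,r=im[...,0],im[...,1],im[...,2]
    m=((b>90)&(b>2*r)&(b>1.4*g)).astype(np.uint8);k,_,st,ce=cv2.connectedComponentsWithStats(m)
    for i in range(1,k):
        if st[i,4]>20: print("blue",st[i],ce[i].round(1),atz(c,ce[i],.127).round(3),atz(c,ce[i],.107).round(3))
    px={"scene":(282,211),"top":(351.5,207.5)}[n];print("hole",atz(c,px,.07).round(4))
    e,x0={"scene":(0,(282,211)),"top":(0,(351,207))}[n]
    cr=im[x0[1]-45:x0[1]+45,x0[0]-50:x0[0]+50].astype(np.uint8);g2={"scene":(362,135),"top":(217,218)}[n]
    c2=im[g2[1]-45:g2[1]+45,g2[0]-50:g2[0]+50].astype(np.uint8)
    A=np.hstack([cr,c2]);
    B=A if n=="scene" else np.vstack([B,A])
cv2.imwrite("pics/crops.png",cv2.resize(B,None,fx=3.3,fy=3.3,interpolation=2)[:600])
E
```

```text
scene base [212. 109.] tcp [379.   2.]
blue [361 113   9   6  38] [365.1 115.2] [0.505 0.169 0.127] [0.491 0.191 0.107]
blue [473 167  53   5  80] [500.5 169.2] [0.878 0.214 0.127] [0.876 0.236 0.107]
blue [  237   263   176   137 13283] [326.2 341.3] [ 0.818 -0.373  0.127] [ 0.814 -0.368  0.107]
hole [ 0.5273 -0.1915  0.07  ]
top base [286. 405.] tcp [ 27. 327.]
blue [ 343   70  117   82 7623] [400.3 111.6] [ 0.765 -0.316  0.127] [ 0.77  -0.32   0.107]
blue [137  76  40  37  54] [156.4  93.8] [0.826 0.313 0.127] [0.832 0.319 0.107]
blue [206 212  11  10  77] [211.2 216.7] [0.505 0.173 0.127] [0.506 0.177 0.107]
hole [ 0.523  -0.1869  0.07  ]
```

View pics/crops.png

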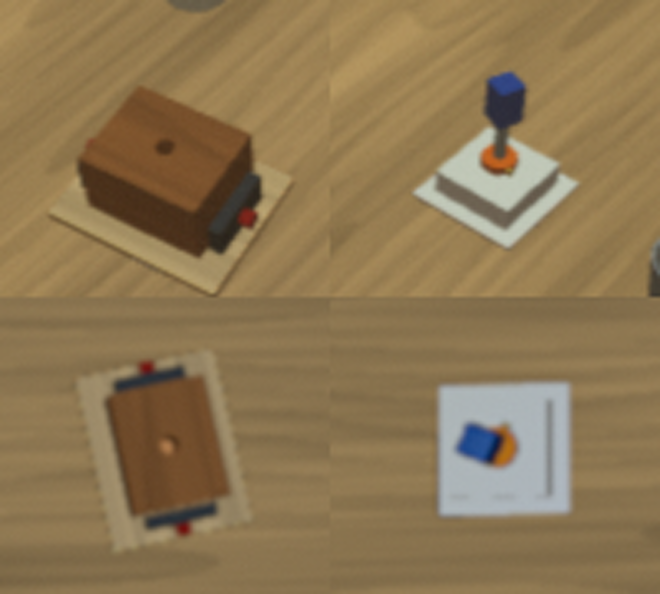

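Both cameras agree once the right points are used: grip at about (0.505, 0.171) with yaw about 73° mod 90, and hole at about (0.524, -0.188). Moving over the gauge.

Emit:
{"method": "move_arm", "body": {
  "increments": [
    [-0.778,-0.52,0,0,0,0,1],
    [-0.778,-0.52,0,0,0,0,1],
    [-0.778,-0.52,0,0,0,0,1],
    [-0.778,-0.52,0,0,0,0,1],
    [-0.778,-0.52,0,0,0,0,1],
    [-0.778,-0.52,0,0,0,0,1],
    [-0.778,-0.52,0,0,0,0,1],
    [-0.778,-0.52,0,0,0,0,1]
  ]
}}

```text
time_s: 1.67
position: [0.4102, 0.3257, 0.2338]
tcp_rot: [[-0.908, 0.42, 0.002], [0.42, 0.908, -0.002], [-0.003, -0.001, -1.0]]
force: [-0.5, -0.3, 0.0]
opening: 0.997
grasp_force: 0.0
```

Emit:
{"method": "move_arm", "body": {
  "increments": [
    [-0.519,-0.347,0,0,0,-0.042,1],
    [-0.519,-0.347,0,0,0,-0.042,1],
    [-0.519,-0.347,0,0,0,-0.042,1],
    [-0.519,-0.347,0,0,0,-0.042,1],
    [-0.519,-0.347,0,0,0,-0.042,1],
    [-0.519,-0.347,0,0,0,-0.042,1],
    [-0.519,-0.347,0,0,0,-0.042,1]
  ]
}}

```text
time_s: 2.25
position: [0.506, 0.17, 0.2335]
tcp_rot: [[-0.956, 0.294, -0.0], [0.294, 0.956, 0.001], [0.0, 0.001, -1.0]]
force: [-0.5, 0.6, 0.2]
opening: 1.001
grasp_force: 0.0
```

```bash
python3 - <<'E'
from h import *
c=viewer.capture("wrist");cv2.imwrite("pics/w1.png",c["image"]);s=bot.read_state();print(s["position"],s["tcp_rot"].round(4),s["force"],s["time_s"]);print(c["eye"],c["orientation"],c["K"])
im=c["image"].astype(int);b,g,r=im[...,0],im[...,1],im[...,2]
m=((b>70)&(b>2*r)&(b>1.4*g)).astype(np.uint8);k,_,st,ce=cv2.connectedComponentsWithStats(m)
for i in range(1,k):
    if st[i,4]>200: print(st[i],ce[i].round(1),atz(c,ce[i],.127).round(4))
print(proj(c,[.505,.171,.127]))
for t in("gauge","hole_mouth","holder"):print(t,nets.find_in("wrist",t)[:2])
E
```

```text
[0.50500894 0.17089477 0.23341281] [[-9.562e-01  2.926e-01 -1.000e-03]
 [ 2.926e-01  9.562e-01  7.000e-04]
 [ 1.100e-03  4.000e-04 -1.000e+00]] [-0.25762945 -0.47240369 -1.04216494] 2.3
[0.43753112 0.19113529 0.38345699] [[ 2.94361611e-01 -9.20873360e-01 -2.55623741e-01]
 [ 9.55693748e-01  2.83870929e-01  7.78893790e-02]
 [ 8.37894691e-04 -2.67225654e-01  9.63633617e-01]] [[278.28313436   0.         322.00403682]
 [  0.         278.28313436 197.44659545]
 [  0.           0.           1.        ]]
[313 182  27  26 603] [326.2 194.2] [0.5037 0.1751 0.127 ]
[322.42489359 196.72901194]
gauge [{'location': [325.7, 188.8], 'conf': 0.72}]
hole_mouth [{'location': [85.7, 222.1], 'conf': 0.56}]
holder [{'location': [324.5, 163.1], 'conf': 0.76}]
```

View pics/w1.png

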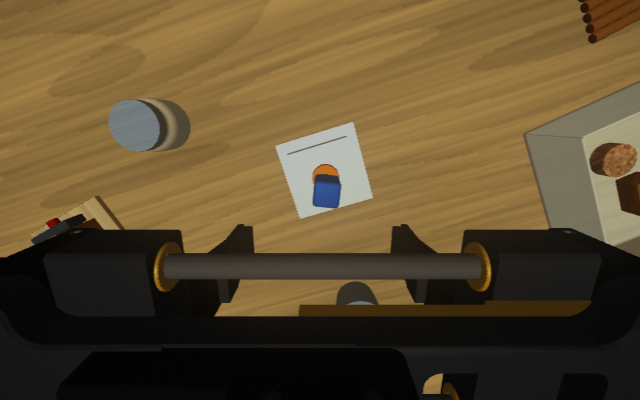

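The wrist view shows the grip at (326,194), nearly aligned with the fingers, about 4 mm to +y of the TCP. Checking its outline enlarged.

```bash
python3 - <<'E'
from h import *
im=cv2.imread("pics/w1.png")
cv2.imwrite("pics/w1c.png",cv2.resize(im[155:225,285:365],None,fx=7,fy=7,interpolation=cv2.INTER_CUBIC))
E
```

```text
(no output)
```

View pics/w1c.png

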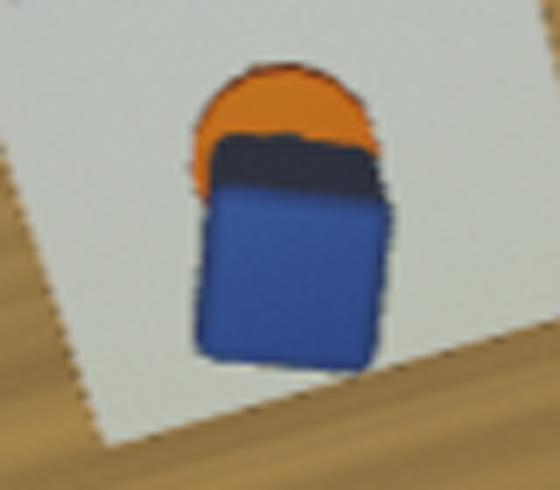

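Emit:
{"method": "move_arm", "body": {
  "increments": [
    [0.009,0.0115,0.12,0,0,0.027,1],
    [0.009,0.0115,0.24,0,0,0.027,1],
    [0.009,0.0115,0.34,0,0,0.027,1],
    [0.009,0.0115,0.42,0,0,0.027,1],
    [0.009,0.0115,0.448,0,0,0.027,1],
    [0.009,0.0115,0.448,0,0,0.027,1],
    [0.009,0.0115,0.448,0,0,0.027,1]
  ]
}}

```text
time_s: 3.03
position: [0.5038, 0.1755, 0.0996]
tcp_rot: [[-0.929, 0.37, 0.0], [0.37, 0.929, 0.0], [-0.0, 0.0, -1.0]]
force: [0.1, 0.1, 0.3]
opening: 0.995
grasp_force: 0.0
```

Emit:
{"method": "move_arm", "body": {
  "increments": [
    [0,0,0,0,0,0,0.4],
    [0,0,0,0,0,0,0.2],
    [0,0,0,0,0,0,0],
    [0,0,0,0,0,0,0],
    [0,0,0,0,0,0,0],
    [0,0,0,0,0,0,0],
    [0,0,0,0,0,0,0],
    [0,0,0,0,0,0,0]
  ]
}}

```text
time_s: 3.7
position: [0.5038, 0.1746, 0.0992]
tcp_rot: [[-0.928, 0.372, 0.0], [0.372, 0.928, 0.0], [-0.0, 0.0, -1.0]]
force: [0.5, 0.6, 0.2]
opening: 0.483
grasp_force: 0.0
```

Emit:
{"method": "move_arm", "body": {
  "increments": [
    [0,0,0,0,0,0,0],
    [0,0,0,0,0,0,0],
    [0,0,0,0,0,0,0],
    [0,0,0,0,0,0,0],
    [0,0,0,0,0,0,0],
    [0,0,0,0,0,0,0],
    [0,0,0,0,0,0,0]
  ]
}}

```text
time_s: 4.28
position: [0.5038, 0.1747, 0.0991]
tcp_rot: [[-0.928, 0.372, -0.0], [0.372, 0.928, -0.0], [0.0, -0.0, -1.0]]
force: [-0.1, -0.5, -1.5]
opening: 0.295
grasp_force: 29.9
```

Emit:
{"method": "move_arm", "body": {
  "increments": [
    [0,0,-0.03,0,0,0,0],
    [0,0,-0.08,0,0,0,0],
    [0,0,-0.14,0,0,0,0],
    [0,0,-0.2,0,0,0,0],
    [0,0,-0.26,0,0,0,0],
    [0,0,-0.32,0,0,0,0],
    [0,0,-0.37,0,0,0,0],
    [0,0,-0.4,0,0,0,0],
    [0,0,-0.4,0,0,0,0]
  ]
}}

```text
time_s: 5.03
position: [0.5049, 0.1749, 0.2215]
tcp_rot: [[-0.928, 0.371, 0.005], [0.371, 0.928, 0.001], [-0.004, 0.002, -1.0]]
force: [-0.0, -0.8, -1.5]
opening: 0.298
grasp_force: 29.9
```

```bash
python3 - <<'E'
from h import *
c=viewer.capture("wrist");cv2.imwrite("pics/w2.png",c["image"]);s=bot.read_state();print(s["position"],s["tcp_rot"].round(4),s["force"],s["moment"],s["time_s"],s["opening"])
E
```

```text
[0.50413821 0.17473803 0.22014236] [[-9.284e-01  3.715e-01  2.100e-03]
 [ 3.715e-01  9.284e-01  3.000e-04]
 [-1.800e-03  1.000e-03 -1.000e+00]] [-0.6952598   0.28188957 -1.09591066] [0.00792143 0.00018402 0.01538507] 5.0833 0.2952693412084737
```

Emit:
{"method": "move_arm", "body": {
  "increments": [
    [-0.03,-0.04,0,0,0,0,0],
    [-0.08,-0.11,0,0,0,0,0],
    [-0.14,-0.2,0,0,0,0,0],
    [-0.2,-0.285,0,0,0,0,0],
    [-0.265,-0.375,0,0,0,0,0],
    [-0.325,-0.46,0,0,0,0,0],
    [-0.388,-0.55,0,0,0,0,0]
  ]
}}

```text
time_s: 5.67
position: [0.5497, -0.0228, 0.2177]
tcp_rot: [[-0.928, 0.371, -0.003], [0.371, 0.928, 0.001], [0.003, -0.0, -1.0]]
force: [0.9, 0.5, -0.6]
opening: 0.3
grasp_force: 29.9
```

Emit:
{"method": "move_arm", "body": {
  "increments": [
    [-0.06,-0.085,0,0,0,0,0],
    [-0.125,-0.175,0,0,0,0,0],
    [-0.19,-0.265,0,0,0,0,0],
    [-0.25,-0.355,0,0,0,0,0],
    [-0.31,-0.44,0,0,0,0,0],
    [-0.36,-0.51,0,0,0,0,0],
    [-0.388,-0.55,0,0,0,0,0],
    [-0.388,-0.55,0,0,0,0,0],
    [-0.388,-0.55,0,0,0,0,0],
    [-0.388,-0.55,0,0,0,0,0]
  ]
}}

```text
time_s: 6.5
position: [0.5963, -0.2163, 0.2182]
tcp_rot: [[-0.929, 0.371, -0.003], [0.371, 0.929, 0.002], [0.003, 0.001, -1.0]]
force: [0.2, 0.9, -1.8]
opening: 0.297
grasp_force: 29.9
```

```bash
python3 - <<'E'
from h import *
c=viewer.capture("wrist");cv2.imwrite("pics/w3.png",c["image"]);s=bot.read_state();print(s["position"],s["tcp_rot"].round(4),s["force"],s["time_s"]);print(c["eye"],proj(c,[.524,-.188,.07]))
for t in("hole_mouth","stand_block","gauge"):
  for r in nets.find_in("wrist",t)[:2]:print(t,r,atz(c,r["location"],.07))
im=c["image"];x,y=proj(c,[.524,-.188,.07]).astype(int)
cr=im[max(y-60,0):y+60,x-80:x+80];print("off",x-80,max(y-60,0))
cv2.imwrite("pics/w3c.png",np.hstack([cv2.resize(im,(400,250)),cv2.resize(cr,(400,300*len(cr)//120),interpolation=2)[:250]]) if 0 else cv2.resize(cr,None,fx=4,fy=4,interpolation=2))
E
```

```text
[ 0.59651362 -0.21608892  0.21855597] [[-9.289e-01  3.703e-01 -2.000e-03]
 [ 3.703e-01  9.289e-01  1.800e-03]
 [ 2.600e-03  9.000e-04 -1.000e+00]] [-0.17397732  0.17719768 -1.58312295] 6.55
[ 0.53023949 -0.18979025  0.36840076] [320.91896327 114.62803104]
hole_mouth {'location': [322.6, 114.0], 'conf': 0.6} [ 0.52406625 -0.18616605  0.07      ]
stand_block {'location': [320.8, 113.5], 'conf': 0.64} [ 0.52292378 -0.18770052  0.07      ]
gauge {'location': [321.5, 232.9], 'conf': 0.66} [ 0.64551452 -0.2359517   0.07      ]
off 240 54
```

View pics/w3.png

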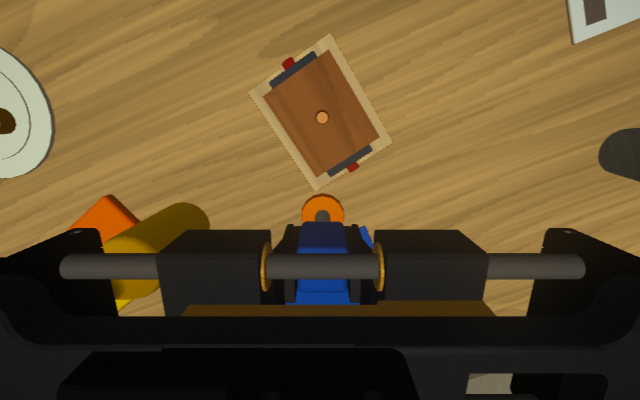

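View pics/w3c.png

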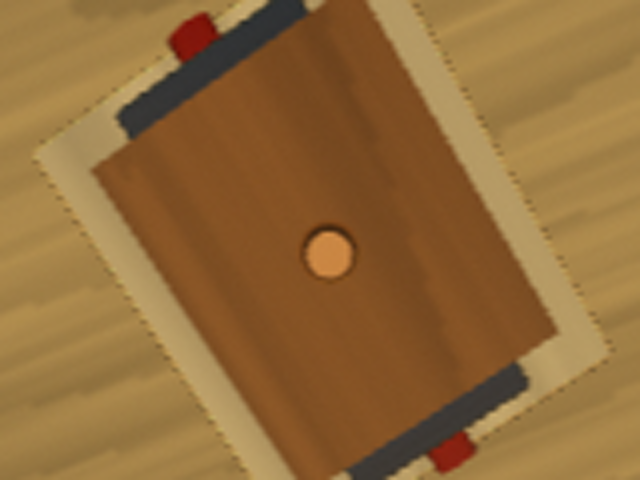

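The hole is at (322.3,117.3). The orange stop's collar is visible around (322,211), so I can use it to find the gauge axis relative to the TCP.

```bash
python3 - <<'E'
from h import *
c=viewer.capture("wrist");s=bot.read_state();p=s["position"];R=s["tcp_rot"]
im=c["image"].astype(int);b,g,r=im[...,0],im[...,1],im[...,2]
h=atz(c,(322.25,117.3),.07);print("hole",h)
m=((r>130)&(r>1.6*g)&(g>1.5*b))[188:250,290:355]
ys,xs=np.nonzero(m);ys+=188;xs+=290;print("orange box",xs.min(),xs.max()+1,ys.min(),ys.max()+1)
tip=p[2]-.087
a=np.linspace(0,2*np.pi,200)
for hs in(.020,.022,.024):
  for dx in(-.004,-.002,0,.002,.004):
    ax=p[:2]+R[:2,0]*dx
    P=np.array([proj(c,[ax[0]+.017*np.cos(t),ax[1]+.017*np.sin(t),tip+hs+k]) for t in a for k in(0,.010)])
    print(hs,dx,P.min(0).round(1),P.max(0).round(1))
d=R.T@np.array([h[0]-p[0],h[1]-p[1],0]);print("tool shift norm",d/.3,p,s["force"])
E
```

```text
hole [ 0.52800134 -0.1883071   0.07      ]
orange box 301 344 196 223
0.02 -0.004 [299.7 196. ] [342.8 240. ]
0.02 -0.002 [299.7 193.6] [342.9 237.7]
0.02 0 [299.6 191.2] [342.9 235.4]
0.02 0.002 [299.6 188.8] [343.  233.1]
0.02 0.004 [299.5 186.4] [343.  230.7]
0.022 -0.004 [299.5 196.7] [343. 241.]
0.022 -0.002 [299.5 194.2] [343.1 238.7]
0.022 0 [299.4 191.8] [343.1 236.4]
0.022 0.002 [299.4 189.4] [343.2 234.1]
0.022 0.004 [299.3 186.9] [343.2 231.7]
0.024 -0.004 [299.3 197.3] [343.2 242.1]
0.024 -0.002 [299.3 194.9] [343.3 239.8]
0.024 0 [299.2 192.4] [343.3 237.4]
0.024 0.002 [299.2 190. ] [343.4 235.1]
0.024 0.004 [299.1 187.5] [343.4 232.7]
tool shift norm [2.49695037e-01 2.88337222e-03 4.32182426e-05] [ 0.59727192 -0.21683112  0.21937462] [-0.298741   -0.38672872 -0.40760559]
```

Emit:
{"method": "move_arm", "body": {
  "increments": [
    [0.06,0,0,0,0,0,0],
    [0.14,0,0,0,0,0,0],
    [0.21,0,0,0,0,0,0],
    [0.26,0,0,0,0,0,0],
    [0.26,0,0.05,0,0,0,0],
    [0.26,0,0.1,0,0,0,0],
    [0.26,0,0.14,0,0,0,0],
    [0.26,0,0.165,0,0,0,0],
    [0.26,0,0.165,0,0,0,0],
    [0.26,0,0.165,0,0,0,0]
  ]
}}

```text
time_s: 7.58
position: [0.525, -0.1889, 0.1697]
tcp_rot: [[-0.929, 0.371, -0.0], [0.371, 0.929, 0.0], [0.0, 0.0, -1.0]]
force: [-0.2, -0.2, -1.5]
opening: 0.297
grasp_force: 29.9
```

```bash
python3 - <<'E'
from h import *
o=[]
for n,z in(("scene",0),("top",0)):
    c=viewer.capture(n);s=bot.read_state();p=s["position"]
    im=c["image"].astype(int);b,g,r=im[...,0],im[...,1],im[...,2]
    x,y=proj(c,[.525,-.188,.09]).astype(int)
    m=((r>130)&(r>1.7*g)&(g>1.5*b));m[:y-30]=0;m[y+30:]=0;m[:,:x-30]=0;m[:,x+30:]=0
    ys,xs=np.nonzero(m);print(n,"tip proj",proj(c,[p[0],p[1],p[2]-.087]),"stop proj",proj(c,[p[0],p[1],p[2]-.087+.027]),"orange",xs.size and (xs.min(),xs.max(),ys.min(),ys.max()), "hole proj",proj(c,[.525,-.188,.07]),p,s["force"],s["time_s"])
    o.append(cv2.resize(c["image"][y-35:y+25,x-30:x+30],None,fx=6.6,fy=6.6,interpolation=2))
cv2.imwrite("pics/hv.png",np.hstack(o))
E
```

```text
scene tip proj [281.58056011 206.69240171] stop proj [280.54289493 199.61771481] orange (np.int64(272), np.int64(287), np.int64(194), np.int64(204)) hole proj [282.31371155 209.6196624 ] [ 0.52538974 -0.18924831  0.17013633] [ 0.03227386  0.69046026 -0.91802955] 7.6333
top tip proj [352.83804651 206.17928515] stop proj [353.70565575 205.47694289] orange 0 hole proj [351.89749359 206.73620749] [ 0.52554946 -0.18940698  0.17039466] [ 0.18211787 -0.64167566 -0.43609021] 7.6833
```

View pics/hv.png

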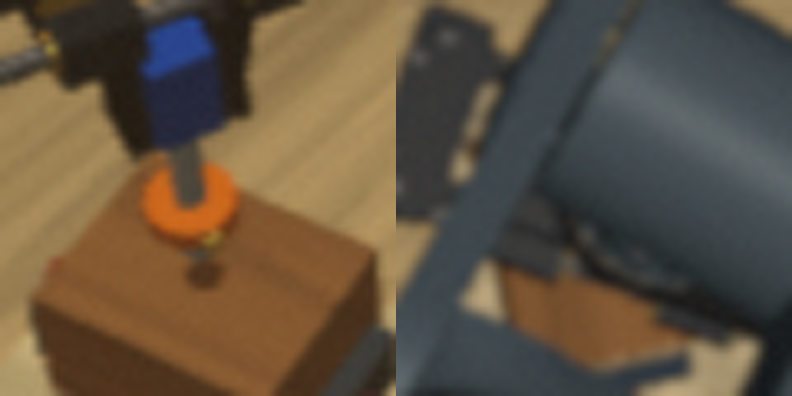

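The scene crop shows the tip at about (200,253), just above the hole at (205,275), so it is close. Next is a subpixel hole centre from the first pictures, with no gauge in the way.

```bash
python3 - <<'E'
from h import *
for n,x,y,w in(("scene",282,211,6),("top",351,207,7)):
    c=viewer.capture(n);im=cv2.imread(f"pics/{n}.png").astype(float)
    cr=im[y-w:y+w+1,x-w:x+w+1];bg=np.median(cr.reshape(-1,3),0);d=np.abs(cr-bg).sum(2);t=np.percentile(d,55)
    d=np.clip(d-max(t,25),0,60);yy,xx=np.mgrid[y-w:y+w+1,x-w:x+w+1]
    q=(xx*d).sum()/d.sum(),(yy*d).sum()/d.sum();print(n,np.round(q,2),atz(c,q,.07).round(4));print(d.astype(int))
E
```

```text
scene [281.57 210.09] [ 0.5246 -0.1902  0.07  ]
[[ 0  0  0  0  0  0  0  0  0  0  0  0  0]
 [ 0  0  0  0  0  0  0  0  0  0  0  0  0]
 [ 0  0  0  0  0  0  0  0  0  0  0  0  0]
 [ 0  0  0  0 12 24 34 21  1  0  0  0  0]
 [ 0  0  0  5 50 60 60 60 36  0  0  0  0]
 [ 0  0  0 44 60 60 60 60 36  0  0  0  0]
 [ 0  0  0 27 60 60 60 58 21  0  0  0  0]
 [ 0  0  0  0 22 45 47 22  0  0  0  0  0]
 [ 0  0  0  0  0  0  0  0  0  0  0  0  0]
 [ 0  0  0  0  0  0  0  0  0  0  0  0  0]
 [ 0  0  0  0  0  0  0  0  0  0  0  0  0]
 [ 0  0  0  0  0  0  0  0  0  0  0  0  0]
 [ 0  0  0  0  0  0  0  0  0  0  0  0  0]]
top [351.24 206.79] [ 0.5249 -0.1863  0.07  ]
[[ 0  0  0  0  0  0  0  0  0  0  0  0  0  0  0]
 [ 0  0  0  0  0  0  0  0  0  0  0  0  0  0  0]
 [ 0  0  0  0  0  0  0  0  0  0  0  0  0  0  0]
 [ 0  0  0  0  0  0  0  0  0  0  0  0  0  0  0]
 [ 0  0  0  0  0  0  0  0 17 21  0  0  0  0  0]
 [ 0  0  0  0  0  0 21 22  0 16 24  0  0  0  0]
 [ 0  0  0  0  0 26 60 60 60  0 22  0  0  0  0]
 [ 0  0  0  0  0 21 60 60 60 15  0  0  0  0  0]
 [ 0  0  0  0  0  0 55 60 60 15  0  0  0  0  0]
 [ 0  0  0  0  0  0  8 33 31  0  0  0  0  0  0]
 [ 0  0  0  0  0  0  0  0  0  0  0  0  0  0  0]
 [ 0  0  0  0  0  0  0  0  0  0  0  0  0  0  0]
 [ 0  0  0  0  0  0  0  0  0  0  0  0  0  0  0]
 [ 0  0  0  0  0  0  0  0  0  0  0  0  0  0  0]
 [ 0  0  0  0  0  0  0  0  0  0  0  0  0  0  0]]
```

Emit:
{"method": "move_arm", "body": {
  "increments": [
    [0.0033,0.003,0.01,0,0,0,0],
    [0.0033,0.003,0.02,0,0,0,0],
    [0.0033,0.003,0.03,0,0,0,0],
    [0.0033,0.003,0.036,0,0,0,0],
    [0.0033,0.003,0.04,0,0,0,0],
    [0.0033,0.003,0.044,0,0,0,0],
    [0.0033,0.003,0.047,0,0,0,0],
    [0.0033,0.003,0.05,0,0,0,0],
    [0.0033,0.003,0.05,0,0,0,0]
  ]
}}

```text
time_s: 8.53
position: [0.5243, -0.188, 0.1545]
tcp_rot: [[-0.928, 0.372, -0.0], [0.372, 0.928, 0.0], [0.0, 0.0, -1.0]]
force: [0.2, 0.3, -1.4]
opening: 0.298
grasp_force: 29.9
```

Emit:
{"method": "move_arm", "body": {
  "increments": [
    [0,0,0.002,0,0,0,0],
    [0,0,0.004,0,0,0,0],
    [0,0,0.006,0,0,0,0],
    [0,0,0.008,0,0,0,0],
    [0,0,0.01,0,0,0,0],
    [0,0,0.012,0,0,0,0],
    [0,0,0.014,0,0,0,0],
    [0,0,0.014,0,0,0,0]
  ]
}}

```text
time_s: 9.2
position: [0.5242, -0.188, 0.1503]
tcp_rot: [[-0.928, 0.372, -0.0], [0.372, 0.928, 0.0], [0.0, 0.0, -1.0]]
force: [0.3, -0.4, -1.1]
opening: 0.298
grasp_force: 29.9
```

Emit:
{"method": "move_arm", "body": {
  "increments": [
    [0,0,0.003,0,0,0,0],
    [0,0,0.006,0,0,0,0],
    [0,0,0.009,0,0,0,0],
    [0,0,0.013,0,0,0,0],
    [0,0,0.017,0,0,0,0],
    [0,0,0.021,0,0,0,0],
    [0,0,0.025,0,0,0,0],
    [0,0,0.029,0,0,0,0],
    [0,0,0.033,0,0,0,0],
    [0,0,0.033,0,0,0,0]
  ]
}}

```text
time_s: 10.03
position: [0.5242, -0.188, 0.1402]
tcp_rot: [[-0.928, 0.372, -0.0], [0.372, 0.928, 0.0], [0.0, 0.0, -1.0]]
force: [0.0, -0.3, -1.4]
opening: 0.296
grasp_force: 29.9
```

Emit:
{"method": "move_arm", "body": {
  "increments": [
    [0,0,0.002,0,0,0,0],
    [0,0,0.004,0,0,0,0],
    [0,0,0.006,0,0,0,0],
    [0,0,0.008,0,0,0,0],
    [0,0,0.01,0,0,0,0],
    [0,0,0.012,0,0,0,0],
    [0,0,0.014,0,0,0,0],
    [0,0,0.016,0,0,0,0],
    [0,0,0.018,0,0,0,0],
    [0,0,0.018,0,0,0,0]
  ]
}}

```text
time_s: 10.87
position: [0.5243, -0.188, 0.135]
tcp_rot: [[-0.928, 0.372, -0.0], [0.372, 0.928, 0.0], [0.0, 0.0, -1.0]]
force: [0.4, -0.5, -2.2]
opening: 0.295
grasp_force: 29.9
```

Emit:
{"method": "move_arm", "body": {
  "increments": [
    [0,0,0.002,0,0,0,0],
    [0,0,0.003,0,0,0,0],
    [0,0,0.005,0,0,0,0],
    [0,0,0.006,0,0,0,0],
    [0,0,0.008,0,0,0,0],
    [0,0,0.009,0,0,0,0],
    [0,0,0.01,0,0,0,0],
    [0,0,0.01,0,0,0,0]
  ]
}}

```text
time_s: 11.53
position: [0.5244, -0.188, 0.1323]
tcp_rot: [[-0.928, 0.372, 0.0], [0.372, 0.928, -0.0], [-0.0, -0.0, -1.0]]
force: [-0.3, 0.4, 3.3]
opening: 0.299
grasp_force: 29.9
```

Emit:
{"method": "move_arm", "body": {
  "increments": [
    [0,0,0.001,0,0,0,0],
    [0,0,0.002,0,0,0,0],
    [0,0,0.003,0,0,0,0],
    [0,0,0.004,0,0,0,0],
    [0,0,0.004,0,0,0,0]
  ]
}}

```text
time_s: 11.95
position: [0.5244, -0.188, 0.1309]
tcp_rot: [[-0.928, 0.372, 0.0], [0.372, 0.928, -0.0], [-0.0, -0.0, -1.0]]
force: [-0.3, -0.4, 3.1]
opening: 0.297
grasp_force: 29.9
```

Emit:
{"method": "move_arm", "body": {
  "increments": [
    [0,0,0.001,0,0,0,0],
    [0,0,0.002,0,0,0,0],
    [0,0,0.003,0,0,0,0],
    [0,0,0.004,0,0,0,0],
    [0,0,0.004,0,0,0,0]
  ]
}}

```text
time_s: 12.37
position: [0.5244, -0.188, 0.1297]
tcp_rot: [[-0.928, 0.372, 0.0], [0.372, 0.928, -0.0], [-0.0, 0.0, -1.0]]
force: [-0.7, 0.6, 2.4]
opening: 0.291
grasp_force: 29.9
```

Emit:
{"method": "move_arm", "body": {
  "increments": [
    [0,0,0.001,0,0,0,0],
    [0,0,0.002,0,0,0,0],
    [0,0,0.003,0,0,0,0],
    [0,0,0.004,0,0,0,0],
    [0,0,0.004,0,0,0,0]
  ]
}}

```text
time_s: 12.78
position: [0.5243, -0.188, 0.1285]
tcp_rot: [[-0.928, 0.372, 0.0], [0.372, 0.928, -0.0], [-0.0, 0.0, -1.0]]
force: [-0.9, 0.4, 3.0]
opening: 0.296
grasp_force: 29.9
```

Emit:
{"method": "move_arm", "body": {
  "increments": [
    [0,0,0.001,0,0,0,0],
    [0,0,0.002,0,0,0,0],
    [0,0,0.003,0,0,0,0],
    [0,0,0.004,0,0,0,0],
    [0,0,0.004,0,0,0,0]
  ]
}}

```text
time_s: 13.2
position: [0.5244, -0.188, 0.1273]
tcp_rot: [[-0.928, 0.372, 0.0], [0.372, 0.928, -0.0], [-0.0, -0.0, -1.0]]
force: [0.2, -0.3, 1.9]
opening: 0.299
grasp_force: 29.9
```

Emit:
{"method": "move_arm", "body": {
  "increments": [
    [0,0,0.001,0,0,0,0],
    [0,0,0.002,0,0,0,0],
    [0,0,0.003,0,0,0,0],
    [0,0,0.004,0,0,0,0],
    [0,0,0.004,0,0,0,0]
  ]
}}

```text
time_s: 13.62
position: [0.5244, -0.188, 0.1261]
tcp_rot: [[-0.928, 0.372, 0.0], [0.372, 0.928, 0.0], [0.0, 0.0, -1.0]]
force: [0.7, 0.2, 3.0]
opening: 0.298
grasp_force: 29.9
```

Emit:
{"method": "move_arm", "body": {
  "increments": [
    [0,0,0.001,0,0,0,0],
    [0,0,0.002,0,0,0,0],
    [0,0,0.003,0,0,0,0],
    [0,0,0.004,0,0,0,0],
    [0,0,0.004,0,0,0,0]
  ]
}}

```text
time_s: 14.03
position: [0.5243, -0.188, 0.1249]
tcp_rot: [[-0.928, 0.372, 0.0], [0.372, 0.928, -0.0], [-0.0, 0.0, -1.0]]
force: [-0.7, 1.2, 2.0]
opening: 0.295
grasp_force: 29.9
```

Emit:
{"method": "move_arm", "body": {
  "increments": [
    [0,0,0.001,0,0,0,0],
    [0,0,0.002,0,0,0,0],
    [0,0,0.003,0,0,0,0],
    [0,0,0.004,0,0,0,0],
    [0,0,0.004,0,0,0,0]
  ]
}}

```text
time_s: 14.45
position: [0.5243, -0.188, 0.1237]
tcp_rot: [[-0.928, 0.372, 0.0], [0.372, 0.928, -0.0], [-0.0, 0.0, -1.0]]
force: [-0.1, 0.6, 1.5]
opening: 0.295
grasp_force: 29.9
```

Emit:
{"method": "move_arm", "body": {
  "increments": [
    [0,0,0.001,0,0,0,0],
    [0,0,0.002,0,0,0,0],
    [0,0,0.003,0,0,0,0],
    [0,0,0.004,0,0,0,0],
    [0,0,0.004,0,0,0,0]
  ]
}}

```text
time_s: 14.87
position: [0.5243, -0.188, 0.1225]
tcp_rot: [[-0.928, 0.372, 0.0], [0.372, 0.928, -0.0], [-0.0, -0.0, -1.0]]
force: [0.4, 1.1, 2.9]
opening: 0.296
grasp_force: 29.9
```

Emit:
{"method": "move_arm", "body": {
  "increments": [
    [0,0,0.001,0,0,0,0],
    [0,0,0.002,0,0,0,0],
    [0,0,0.003,0,0,0,0],
    [0,0,0.004,0,0,0,0],
    [0,0,0.004,0,0,0,0]
  ]
}}

```text
time_s: 15.28
position: [0.5244, -0.188, 0.1213]
tcp_rot: [[-0.928, 0.372, 0.0], [0.372, 0.928, -0.0], [-0.0, 0.0, -1.0]]
force: [0.2, 0.6, 2.9]
opening: 0.296
grasp_force: 29.9
```

Emit:
{"method": "move_arm", "body": {
  "increments": [
    [0,0,0.001,0,0,0,0],
    [0,0,0.002,0,0,0,0],
    [0,0,0.003,0,0,0,0],
    [0,0,0.004,0,0,0,0],
    [0,0,0.004,0,0,0,0]
  ]
}}

```text
time_s: 15.7
position: [0.5243, -0.188, 0.1201]
tcp_rot: [[-0.928, 0.372, 0.0], [0.372, 0.928, 0.0], [-0.0, 0.0, -1.0]]
force: [-0.2, 1.5, 3.2]
opening: 0.297
grasp_force: 29.9
```

Emit:
{"method": "move_arm", "body": {
  "increments": [
    [0,0,0.001,0,0,0,0],
    [0,0,0.002,0,0,0,0],
    [0,0,0.003,0,0,0,0],
    [0,0,0.004,0,0,0,0],
    [0,0,0.004,0,0,0,0]
  ]
}}

```text
time_s: 16.12
position: [0.5243, -0.188, 0.1189]
tcp_rot: [[-0.928, 0.372, 0.0], [0.372, 0.928, 0.0], [-0.0, 0.0, -1.0]]
force: [0.9, 0.0, 2.5]
opening: 0.297
grasp_force: 29.9
```

Emit:
{"method": "move_arm", "body": {
  "increments": [
    [0,0,0.001,0,0,0,0],
    [0,0,0.002,0,0,0,0],
    [0,0,0.003,0,0,0,0],
    [0,0,0.004,0,0,0,0],
    [0,0,0.004,0,0,0,0]
  ]
}}

```text
time_s: 16.53
position: [0.5243, -0.188, 0.1177]
tcp_rot: [[-0.928, 0.372, -0.0], [0.372, 0.928, 0.0], [0.0, 0.0, -1.0]]
force: [0.6, 1.1, 3.3]
opening: 0.296
grasp_force: 29.9
```

Emit:
{"method": "move_arm", "body": {
  "increments": [
    [0,0,0.001,0,0,0,0],
    [0,0,0.002,0,0,0,0],
    [0,0,0.003,0,0,0,0],
    [0,0,0.004,0,0,0,0],
    [0,0,0.004,0,0,0,0]
  ]
}}

```text
time_s: 16.95
position: [0.5243, -0.188, 0.1165]
tcp_rot: [[-0.928, 0.372, -0.0], [0.372, 0.928, 0.0], [0.0, 0.0, -1.0]]
force: [0.7, 1.5, 3.2]
opening: 0.3
grasp_force: 29.9
```

Emit:
{"method": "move_arm", "body": {
  "increments": [
    [0,0,0.001,0,0,0,0],
    [0,0,0.002,0,0,0,0],
    [0,0,0.003,0,0,0,0],
    [0,0,0.004,0,0,0,0],
    [0,0,0.004,0,0,0,0]
  ]
}}

```text
time_s: 17.37
position: [0.5243, -0.188, 0.1153]
tcp_rot: [[-0.928, 0.372, 0.0], [0.372, 0.928, 0.0], [-0.0, 0.0, -1.0]]
force: [0.6, 1.7, 2.8]
opening: 0.293
grasp_force: 29.9
```

Emit:
{"method": "move_arm", "body": {
  "increments": [
    [0,0,0.001,0,0,0,0],
    [0,0,0.002,0,0,0,0],
    [0,0,0.003,0,0,0,0],
    [0,0,0.004,0,0,0,0],
    [0,0,0.004,0,0,0,0]
  ]
}}

```text
time_s: 17.78
position: [0.5243, -0.188, 0.1142]
tcp_rot: [[-0.928, 0.372, 0.0], [0.372, 0.928, -0.0], [-0.0, -0.0, -1.0]]
force: [-0.3, 1.4, 3.2]
opening: 0.297
grasp_force: 29.9
```

Emit:
{"method": "move_arm", "body": {
  "increments": [
    [0,0,0.001,0,0,0,0],
    [0,0,0.002,0,0,0,0],
    [0,0,0.003,0,0,0,0],
    [0,0,0.004,0,0,0,0],
    [0,0,0.004,0,0,0,0]
  ]
}}

```text
time_s: 18.2
position: [0.5244, -0.188, 0.1137]
tcp_rot: [[-0.928, 0.371, 0.0], [0.371, 0.928, -0.0], [-0.0, -0.0, -1.0]]
force: [-1.6, 1.6, 8.5]
opening: 0.296
grasp_force: 29.9
```

The force has climbed clearly to 8.5 N, so the rod is on the bottom. Holding.

Emit:
{"method": "move_arm", "body": {
  "increments": [
    [0,0,0,0,0,0,0],
    [0,0,0,0,0,0,0],
    [0,0,0,0,0,0,0],
    [0,0,0,0,0,0,0],
    [0,0,0,0,0,0,0],
    [0,0,0,0,0,0,0],
    [0,0,0,0,0,0,0],
    [0,0,0,0,0,0,0],
    [0,0,0,0,0,0,0],
    [0,0,0,0,0,0,0]
  ]
}}

```text
time_s: 19.03
position: [0.5244, -0.188, 0.1137]
tcp_rot: [[-0.928, 0.371, 0.0], [0.371, 0.928, -0.0], [-0.0, -0.0, -1.0]]
force: [-0.5, 1.7, 8.6]
opening: 0.298
grasp_force: 29.9
```

Emit:
{"method": "move_arm", "body": {
  "increments": [
    [0,0,0,0,0,0,0],
    [0,0,0,0,0,0,0],
    [0,0,0,0,0,0,0],
    [0,0,0,0,0,0,0],
    [0,0,0,0,0,0,0],
    [0,0,0,0,0,0,0],
    [0,0,0,0,0,0,0],
    [0,0,0,0,0,0,0],
    [0,0,0,0,0,0,0],
    [0,0,0,0,0,0,0]
  ]
}}

```text
time_s: 19.87
position: [0.5244, -0.188, 0.1137]
tcp_rot: [[-0.928, 0.372, 0.0], [0.372, 0.928, -0.0], [-0.0, -0.0, -1.0]]
force: [-0.1, 1.0, 7.9]
opening: 0.293
grasp_force: 29.9
```

Emit:
{"method": "move_arm", "body": {
  "increments": [
    [0,0,0,0,0,0,0],
    [0,0,0,0,0,0,0],
    [0,0,0,0,0,0,0],
    [0,0,0,0,0,0,0],
    [0,0,0,0,0,0,0],
    [0,0,0,0,0,0,0]
  ]
}}

```text
time_s: 20.37
position: [0.5244, -0.188, 0.1137]
tcp_rot: [[-0.928, 0.372, 0.0], [0.372, 0.928, -0.0], [-0.0, -0.0, -1.0]]
force: [-0.2, 2.6, 7.7]
opening: 0.296
grasp_force: 29.9
```

Emit:
{"method": "move_arm", "body": {
  "increments": [
    [0,0,0,0,0,0,0.4],
    [0,0,0,0,0,0,0.5],
    [0,0,0,0,0,0,0.6],
    [0,0,0,0,0,0,0.7],
    [0,0,0,0,0,0,0.8],
    [0,0,0,0,0,0,0.8],
    [0,0,0,0,0,0,0.8],
    [0,0,0,0,0,0,0.8],
    [0,0,0,0,0,0,0.8]
  ]
}}

```text
time_s: 21.12
position: [0.5243, -0.188, 0.1129]
tcp_rot: [[-0.928, 0.372, -0.0], [0.372, 0.928, 0.0], [0.0, 0.0, -1.0]]
force: [1.0, -0.5, -0.5]
opening: 0.784
grasp_force: 0.0
```

Emit:
{"method": "move_arm", "body": {
  "increments": [
    [0,0,-0.04,0,0,0,0.8],
    [0,0,-0.1,0,0,0,0.8],
    [0,0,-0.18,0,0,0,0.8],
    [0,0,-0.26,0,0,0,0.8],
    [0,0,-0.34,0,0,0,0.8],
    [0,0,-0.4,0,0,0,0.8],
    [0,0,-0.4,0,0,0,0.8],
    [0,0,-0.4,0,0,0,0.8]
  ]
}}

```text
time_s: 21.78
position: [0.5248, -0.1882, 0.2338]
tcp_rot: [[-0.928, 0.371, 0.002], [0.371, 0.928, -0.001], [-0.003, -0.0, -1.0]]
force: [-0.1, 0.8, -0.3]
opening: 0.8
grasp_force: 0.0
```

```bash
python3 - <<'E'
from h import *
c=viewer.capture("scene");x,y=282,195
cv2.imwrite("pics/end.png",cv2.resize(c["image"][y-45:y+45,x-60:x+60],None,fx=6,fy=6,interpolation=2));s=bot.read_state();print(s["time_s"],s["force"])
E
```

```text
21.8333 [0.28269477 1.39658465 0.33718107]
```

View pics/end.png

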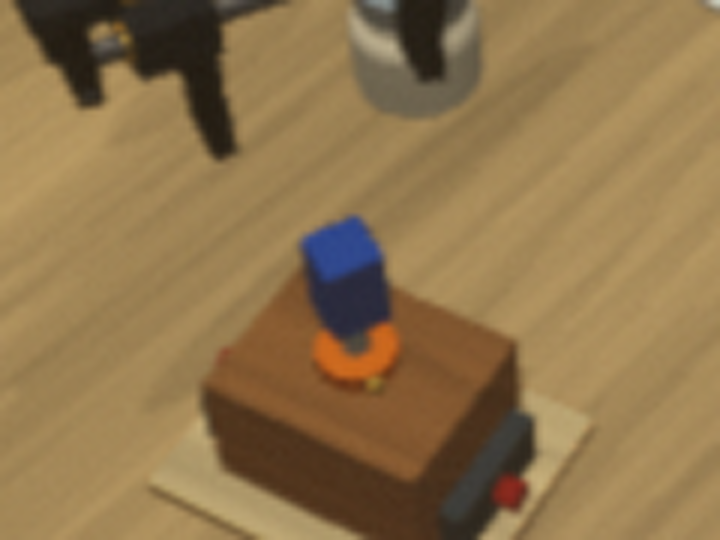

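The gauge stands upright and released, with its stop at (355,350) resting on the wood. The fingers are clear above it.

```bash
python3 -c "
from rig import workorder
print(workorder.hand_in())"
```

```text
the job is handed in; nothing more can be done
None
```

I handed the job in at about 22 s: the gauge was felt to the bottom of the hole, held pressed there for about two seconds, and let go. The last picture shows it standing upright with the stop on the wood, but no verdict came back.

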